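# Send a practice board down the sloping stand into its locating corner

### The job

Draw the flat practice board out of the walled loading shelf of the stand, toward the robot and over the open front edge, so that it slides down the slope and rests flat and square in its lower right corner, fully home against the lower ledge and the right fence. There is no room behind or beside the board, so draw it by a touch on its top: a sprung floor clamps it up against two side rails, so press just hard enough to free it; pressed too hard the floor sinks and the board catches on the front edge. Leave the rock, the pencil and the sieve where they are.

Things in the scene. Friction and masses are not known exactly. Their poses are not given: they have to be found in the camera images.
- stand: Fixed wooden stand: walled level shelf, slope in front. Origin on the table below the middle of the shelf's open front edge (lip); x away from the robot at yaw 0, y left, z up. Lip top at z = 115 mm. Shelf inside: x = 0 (lip) to 112 mm, 92 mm wide; side and back walls rise to z = 129 mm. From x = 60 mm back, a flat rail along each side wall overlaps the board's top; 66 mm stay open between them.
- lip (a point): Middle of the lip, on its top; axes as the stand's. The shelf's floor, 4 mm behind it, holds the board 1 mm above it. Soft damped springs press floor and board up against the rails with 2 to 12 N (hidden, differs each time). Pressed less than about half of that, the board is stuck; above it the floor sinks 7 mm per N (12 mm at most), and from 1 mm the board catches on the lip. Friction there 0.12.
- slope: Slick plate (friction 0.1) fixed to the stand. Origin: the locating corner, on the plate where lower ledge and right fence meet. x runs up the slope (rises 24 degrees) along the fence, y left along the ledge (rises 11 degrees), z square off the plate. Clear area 135 by 130 mm; its upper left meets the lip, its upper right is 27 mm lower. Ledge and fence stand 14 mm high, a rail at the left 9 mm.
- home (a point): Point on the plate where the board's origin lies when the board is home: 50 mm (x) and 42 mm (y) from the locating corner; axes as the slope's. A board let go on the slope slides there by itself; a light push on its edge helps it if it hangs.
- board: Loose wooden board, black panel in its top, 100 (its x) by 84 by 8 mm, 0.08 to 0.17 kg. Origin: centre of its underside. Starts in the shelf under the rails, long side along the stand's x, 1 to 5 mm from the back. Fingertips drag it well (friction 0.3 or more). Drawn 50 mm it is clear of the rails; it tips onto the slope once its middle is past the lip and nothing presses on its rear part.
- rock_brown: Loose brown rock, 30x60x24 mm, on the table to the left of the stand; origin under its centre. Leave it alone.
- pencil: Loose pencil, 124 mm long, 6 mm thick, on the table to the right of the slope; origin under its centre, its length along its y. Leave it alone.
- hoop_sieve: Loose round wooden sieve, 92 mm across, 30 mm high, on the table to the right of the stand; origin under its centre. Leave it alone.
Things that resemble listed ones, but are neither listed nor needed, are in the scene too. Of the things that look like the board, the middle-sized one is meant.

How it is judged:
At the end, for the whole second after the job is handed in: The board rests panel side up, flat on the slope in its lower right corner, within 3 mm of touching both the lower ledge and the right fence, square to them within 0.05 rad, and at rest (x of board in the frame of slope between 0.047 and 0.053 m and y of board in the frame of slope between 0.039 and 0.045 m and z of board in the frame of slope between -0.003 and 0.003 m and angle between the x axis of board and the x axis of slope, either way round below 0.05 rad and angle between the z axis of board and the z axis of slope, either way round below 0.05 rad and angle between board's own z axis and vertical below 0.8 rad and linear speed of board below 0.01 m/s).
It fails at once if the rock, the pencil or the sieve is shifted by more than 20 mm (distance of any of rock_brown, pencil, hoop_sieve from where it was at the start of the episode above 0.02 m).
It fails at once if the board is pressed harder than 40 N (contact force between the fingers and board above 40 N).
It also fails if it takes over 64 s, if anything falls off the work surface, if the arm or the gripper's body presses on something with over 40 N, if the wrist force passes 120 N, or if a joint passes its speed limit or range.

### The arm

A 6-joint arm with a two-finger parallel gripper is mounted at the origin on a cart in front of the work surface, level with it; the furniture and walls round the work are solid. World frame = base frame: x ahead of the robot, y to its left, z up, the work surface at z = 0. Lengths are in m, angles in rad, forces in N, time in s.
With the tool pointing down it reaches from about 0.35 to 0.8 m from the base axis. Payload 7.3 kg.
Tool frame: the origin (TCP) lies at the very end of the fingers, on their centre line; the grasp point (between the pads) lies 19 mm behind it (ctrl.hold_point_z is the distance from the TCP to the grasp point, in m); z points along the fingers, y is the direction in which the jaws open and shut (so a half turn about z gives the same grasp; the last joint's range is limited). The gripper opens to 85 mm and grips with 20 to 120 N. Pads are 22 mm wide; open, the fingers measure 114 mm over their backs; the gripper's body (76 mm by 85 mm) begins 54 mm behind the grasp point. The pads swing forward as they close: fully open they stand 13 mm farther back than shut.
Start: joints at [1.1, 0.342, 1.524, -0, 1.275, -0.146], TCP at [0.168, 0.498, 0.231] pointing down, gripper open.
Joint ranges: [-2.53, 2.53], [-0.77, 2.02], [0.04, 2.7], [-1, 4.14], [0.28, 2.66], [-3.11, 3.11]. Speed limits (rad/s): [2.57, 2.57, 3.14, 3.14, 3.14, 3.14].

### API

Orientations are given as a unit quaternion [w, x, y, z].
In Python, from workcell import ctrl gives the robot as it stands. The module is installed in compiled form; this text tells all that it offers. Calls block until the motion is done:
- ctrl.move_ptp(position, orientation): joint-space move of the TCP to a pose.
- ctrl.line_to(position, rot=None, feed=0.15, guard=None): straight line of the TCP; rot=None keeps the orientation; feed is the mean speed in m/s. With guard (N) it stops when the force on the tool has changed by that much, and returns True; else False.
- ctrl.goto_joints(angles): joint-space move.
- ctrl.grip(opening): opening from 0.0 (shut) to 1.0 (fully open); the grip force is fixed at half the most; returns when the fingers have stopped.
- ctrl.pause(seconds).
- ctrl.ik(position, orientation): joint angles nearest the present ones, or None.
- ctrl.get_obs(): the state.
- ctrl.get_image(name): name is "scene" or "side" or "wrist"; returns the picture (400x640x3 uint8, blue, green, red); there is no depth.
- ctrl.camera_params(name): a dict with "K" (3x3 intrinsics, pixels), "eye" and "attitude" of the camera in the world. Camera axes: x right, y up, looking along -z (the intrinsics and any distortion apply to the point x, -y, -z); pixel columns grow to the right and rows downward; lengths in m; the calibration is good to about 2 mm. A picture is of the moment at which its call begins: read the wrist's pose just before it. camera_params takes no time and is no camera call; for the wrist camera it gives the pose at the moment of the call.
A pose or a line that the arm cannot do raises ctrl.PlanningError and nothing moves.
- ctrl.job_done(): hands the job in, once; it reports no verdict.
The state is a dict: "clock": time; "qpos": joint angles; "dq": joint speeds; "tau": joint torques, N m; "tcp_pos": TCP position; "eef_rot": TCP orientation; "contact_force": force on the tool from outside, world axes, zero at the start; "torque": the same for the moment, N m; "gripper_width": opening from 0.0 (shut) to 1.0 (fully open).
Only numpy, scipy, OpenCV 4.12 (cv2) and the standard library are available. Lean on these libraries where they do the work, as an engineer would, in place of code of your own. Each camera call takes 0.05 s, during which the arm holds its last target. There are 200 camera calls.

## Working session

There is one attempt and no reset: what is moved stays moved. The work goes in short steps, each a Python script; the robot and the scene stay as the last script left them, time stands still between calls to the robot, and variables do not carry over. Pictures are saved under pics/ and viewed, about 8 in all and at most 12, crops included, and the job is handed in when it is done.

```bash
mkdir -p pics; python3 - <<'E'
from workcell import ctrl
import cv2,numpy as np
o=ctrl.get_obs();print(o['clock'],o['tcp_pos'],o['eef_rot'],o['contact_force'])
for n in("scene","side"):
    cv2.imwrite(f"pics/{n}0.png",ctrl.get_image(n));print(n,ctrl.camera_params(n))
E
```

```text
0.0 [0.16733412 0.49718061 0.23060572] [-2.30720316e-04  1.61684163e-01  9.86842234e-01 -7.63271789e-04] [ 0.05576773 -0.60770924  0.113068  ]
scene {'K': array([[415.35967503,   0.        , 312.54697905],
       [  0.        , 415.35967503, 190.83624625],
       [  0.        ,   0.        ,   1.        ]]), 'eye': array([-0.00298568, -0.29923577,  0.99265222]), 'attitude': array([ 0.85508014,  0.31395898, -0.13491054, -0.38995752])}
side {'K': array([[477.87959996,   0.        , 318.37368128],
       [  0.        , 477.87959996, 201.31364883],
       [  0.        ,   0.        ,   1.        ]]), 'eye': array([0.4321071 , 1.33538698, 0.78583753]), 'attitude': array([-0.04309564, -0.02294599,  0.48839446,  0.87125605])}
```

View pics/scene0.png

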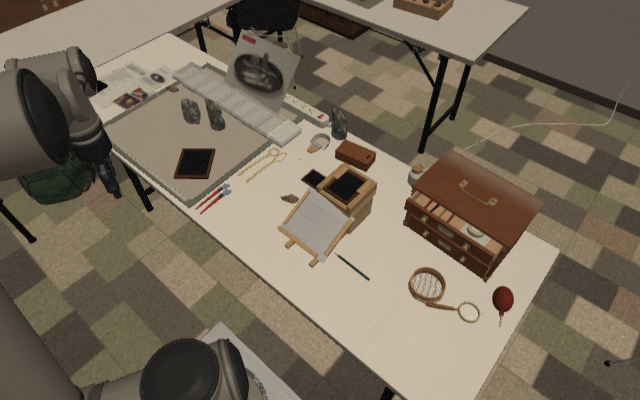

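View pics/side0.png

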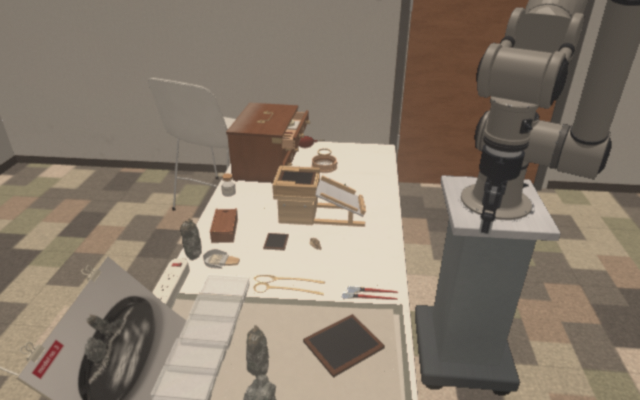

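The scene view shows three board-like things: a large one at (195,163) in the tray, a small one at (313,178) on the table, and the middle-sized one at (345,186) in the stand's shelf. The shelf one fits the description. I'll confirm it in an enlarged crop.

```bash
python3 - <<'E'
import cv2,numpy as np
a=cv2.imread("pics/scene0.png")[155:270,270:390];b=cv2.imread("pics/side0.png")[150:240,260:380]
a=cv2.resize(a,None,fx=5,fy=5,interpolation=cv2.INTER_CUBIC)
cv2.imwrite("pics/crop1.png",np.clip(a*1.2,0,255).astype(np.uint8))
E
```

```text
(no output)
```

View pics/crop1.png

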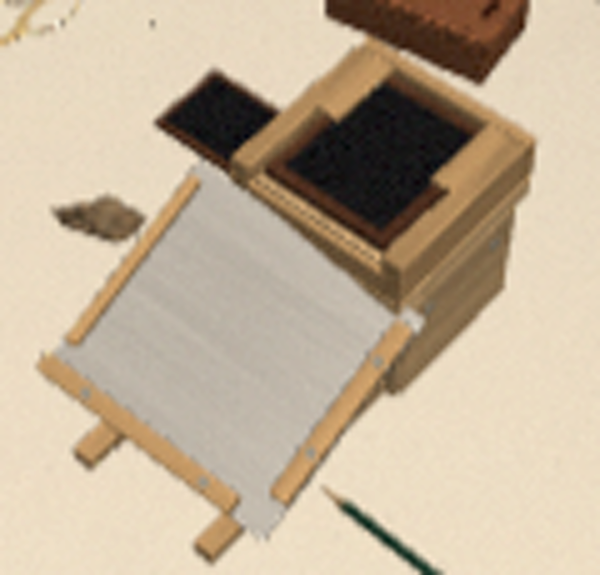

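The crop confirms it: the middle-sized board sits in the shelf under the side rails. Next I cast rays for a rough stand pose, shut the gripper and look from above with the wrist camera.

```bash
cat >h.py <<'E'
from workcell import ctrl
import cv2,numpy as np
from scipy.spatial.transform import Rotation as R
def rot(q): return R.from_quat(np.roll(q,-1)).as_matrix()
def ray(P,uv,z):
    K=P['K'];d=np.linalg.inv(K)@[uv[0],uv[1],1];d=rot(P['attitude'])@[d[0],-d[1],-d[2]]
    e=np.array(P['eye']);return e+d*(z-e[2])/d[2]
def proj(P,X):
    c=rot(P['attitude']).T@(np.array(X)-P['eye']);p=P['K']@[c[0],-c[1],-c[2]];return p[:2]/p[2]
def down(yaw): return np.array([0,np.cos(yaw/2),np.sin(yaw/2),0])
E
python3 - <<'E'
from h import *
P=ctrl.camera_params('scene')
c=[ray(P,(270+u/5,155+v/5),.129) for u,v in[(232,155),(370,40),(533,148),(403,265)]]
for x in c:print(x.round(4))
print([np.linalg.norm(c[i]-c[(i+1)%4]).round(4) for i in range(4)])
W=ctrl.camera_params('wrist');o=ctrl.get_obs();T=rot(o['eef_rot'])
print('cam in tool',T.T@(W['eye']-o['tcp_pos']),(T.T@rot(W['attitude'])).round(3),W['K'])
E
```

```text
[0.5528 0.1906 0.129 ]
[0.67   0.1874 0.129 ]
[0.6638 0.0686 0.129 ]
[0.5537 0.0729 0.129 ]
[np.float64(0.1173), np.float64(0.1189), np.float64(0.1103), np.float64(0.1177)]
cam in tool [ 8.08747135e-02  1.39403413e-05 -1.42923937e-01] [[ 0.     0.949  0.317]
 [ 1.    -0.     0.001]
 [ 0.001  0.317 -0.949]] [[311.12096336   0.         312.57004028]
 [  0.         311.12096336 204.76592084]
 [  0.           0.           1.        ]]
```

```bash
python3 - <<'E'
from h import *
q=down(np.pi-0.03)
print(ctrl.ik([.53,.12,.28],q))
ctrl.move_ptp([.53,.12,.28],q); ctrl.grip(0.0)
o=ctrl.get_obs();print(o['clock'],o['tcp_pos'],o['contact_force'],o['gripper_width'])
W=ctrl.camera_params('wrist');im=ctrl.get_image('wrist');cv2.imwrite('pics/w1.png',im)
np.save('w1.npy',W,allow_pickle=True)
E
```

```text
[ 8.16012768e-02  3.43674202e-01  1.38607608e+00 -4.44089210e-16
  1.41184237e+00 -1.45919505e+00]
2.7667 [0.5300106  0.11996962 0.28000168] [0.70468356 0.76304978 0.03621913] 0.0009374134290098091
```

View pics/w1.png

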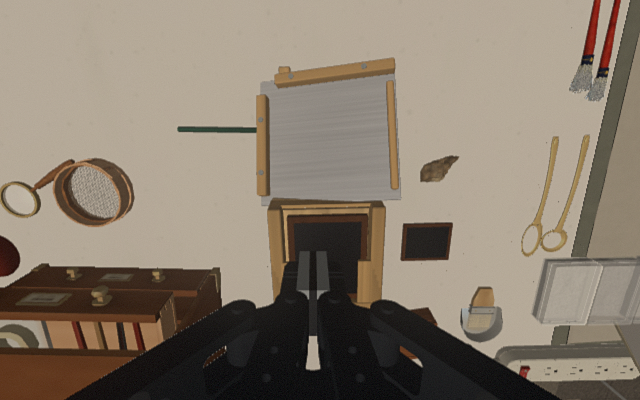

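```bash
python3 - <<'E'
import cv2,numpy as np
a=cv2.imread("pics/w1.png")[190:310,250:410]
a=cv2.resize(a,None,fx=5,fy=5,interpolation=cv2.INTER_CUBIC)
cv2.imwrite("pics/crop2.png",np.clip(a*1.5,0,255).astype(np.uint8))
E
```

```text
(no output)
```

View pics/crop2.png

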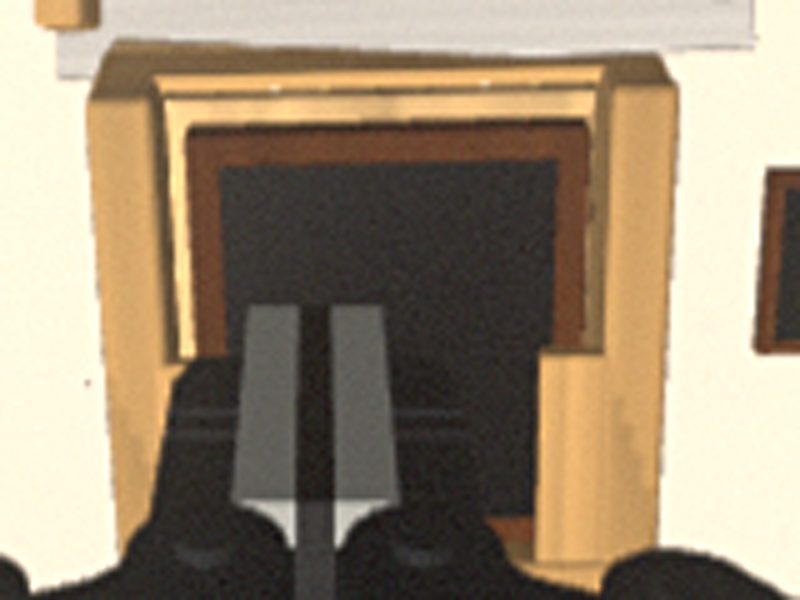

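The shelf is seen from above with the robot toward the top. Wall-front corners are at crop (90,98) and (677,84), the lip's front edge runs (155,75)–(605,67), and the board's front edge runs (190,128)–(588,122).

```bash
python3 - <<'E'
from h import *
W=np.load('w1.npy',allow_pickle=True).item()
for n,u,v,z in[('wallR_out',90,98,.129),('wallL_out',677,84,.129),('wallR_in',160,98,.129),('wallL_in',607,86,.129),('lipR',155,75,.115),('lipL',605,67,.115),('brdFR',190,128,.124),('brdFL',588,122,.124),('railLfront',603,352,.129),('railLin',540,352,.129),('railLback_in',536,560,.129),('wallLback',658,540,.129),('boardback',500,518,.124)]:
    print(n,ray(W,(250+u/5,190+v/5),z).round(4))
E
```

```text
wallR_out [0.5509 0.0744 0.129 ]
wallL_out [0.5514 0.1917 0.129 ]
wallR_in [0.5513 0.0884 0.129 ]
wallL_in [0.5514 0.1777 0.129 ]
lipR [0.5511 0.086  0.115 ]
lipL [0.5521 0.1798 0.115 ]
brdFR [0.5598 0.0935 0.124 ]
brdFL [0.5609 0.175  0.124 ]
railLfront [0.611  0.1787 0.129 ]
railLin [0.6106 0.1653 0.129 ]
railLback_in [0.6625 0.1653 0.129 ]
wallLback [0.6581 0.1922 0.129 ]
boardback [0.6548 0.1578 0.124 ]
```

The stand is consistent with the given sizes: lip centre about (0.5515, 0.133), yaw about −0.01, and the board's front edge 9 mm behind the lip. Next I press down in small steps to find the spring's plateau force.

```bash
cat >>h.py <<'E'
YAW=-0.01;LIP=np.array([.5515,.133,0]);Q=down(np.pi+YAW)
def S(x,y,z): c,s=np.cos(YAW),np.sin(YAW);return LIP+[c*x-s*y,s*x+c*y,z]
def force(n=5):
    f=[]
    for _ in range(n): f.append(ctrl.get_obs()['contact_force']);ctrl.pause(.01)
    return np.mean(f,0),np.std(f,0)
E
python3 - <<'E'
from h import *
ctrl.move_ptp(S(.045,0,.16),Q); ctrl.line_to(S(.045,0,.131),feed=.05);ctrl.pause(.3)
b,s=force(20);print('bias',b.round(3),s.round(3),ctrl.get_obs()['clock'])
np.save('b.npy',b)
z=.131;hit=0
while z>.1195:
    z-=.0005 if hit==0 else .0002
    ctrl.line_to(S(.045,0,z),feed=.02);ctrl.pause(.04)
    f,s=force(4);f=f-b;o=ctrl.get_obs()
    if abs(f[2])>.25: hit+=1;print(round(z,4),o['tcp_pos'][2].round(5),f.round(2),s[2].round(2),round(o['clock'],2))
    if hit>=12 or f[2]>16: break
E
```

```text
bias [ 0.316  0.207 -0.014] [0.469 0.577 0.466] 4.625
0.13 0.12999 [-0.35 -0.12 -0.28] 0.16 5.28
0.1298 0.12981 [-0.49 -0.05 -0.36] 0.63 5.6
0.1296 0.12959 [-0.33 -0.23 -0.27] 0.35 5.92
0.129 0.12898 [-0.48 -0.55  0.29] 0.46 6.9
0.1286 0.12858 [-0.26 -0.29  0.44] 0.32 7.55
0.1278 0.1278 [-0.49 -0.17  0.32] 0.34 8.85
0.1268 0.1268 [-0.7  -0.01  0.35] 0.31 10.47
0.126 0.126 [-0.21 -0.21 -0.37] 0.21 11.78
0.1258 0.12579 [-0.75 -0.21  0.5 ] 0.34 12.1
0.1244 0.12441 [-0.91 -0.25  0.5 ] 0.29 14.38
0.124 0.12413 [-0.2  -0.43  1.91] 0.36 15.03
0.1238 0.1241 [-1.77 -0.75  4.17] 0.45 15.35
```

```bash
python3 - <<'E'
from h import *
b=np.load('b.npy');z=.1238
f,s=force(15);print('now',(f-b).round(2))
for i in range(8):
    z-=.00015
    ctrl.line_to(S(.045,0,z),feed=.02)
    f,s=force(12);f=f-b;o=ctrl.get_obs()
    print(round(z,5),o['tcp_pos'][2].round(5),f.round(2),round(o['clock'],2))
    if f[2]>15 or o['tcp_pos'][2]<.1234: break
E
```

```text
now [-1.83 -0.46  5.05]
0.12365 0.12409 [-2.44 -0.73  6.14] 15.82
0.1235 0.12407 [-2.69 -0.6   6.98] 16.18
0.12335 0.12407 [-2.81 -0.68  7.55] 16.52
0.1232 0.12406 [-2.76 -0.54  8.13] 16.88
0.12305 0.12409 [-2.68 -0.56  8.86] 17.23
0.1229 0.12405 [-2.7  -0.29  9.58] 17.57
0.12275 0.12402 [-2.8  -0.3   9.86] 17.93
0.1226 0.12393 [-2.55 -0.45 10.23] 18.27
```

The spring plateau is at about 10 N, with the board top at z = 0.1241. I'll re-press nearer the board's middle at about 8 N, draw 20 mm and check.

```bash
python3 - <<'E'
from h import *
b=np.load('b.npy')
def rep(n):
    f,s=force(12);o=ctrl.get_obs();print(n,o['tcp_pos'].round(5),(f-b).round(2),round(o['clock'],2))
    return (f-b)[2]
ctrl.line_to(S(.045,0,.127),feed=.05);ctrl.line_to(S(.060,0,.127),feed=.05)
ctrl.line_to(S(.060,0,.1246),feed=.03);ctrl.line_to(S(.060,0,.1234),feed=.005)
z=.1234;F=rep('press')
for _ in range(6):
    if 7<F<9.2: break
    z+=-.0002 if F<7 else .0002
    ctrl.line_to(S(.060,0,z),feed=.02);F=rep(z)
for x in(.055,.050,.045,.040):
    ctrl.line_to(S(x,0,z),feed=.02);rep(x)
im=ctrl.get_image('wrist');cv2.imwrite('pics/w2.png',cv2.resize(im[150:350,200:440],None,fx=3,fy=3))
E
```

```text
press [0.61147 0.13243 0.1241 ] [-2.3  -0.62  5.42] 19.72
0.12319999999999999 [0.61153 0.13244 0.1241 ] [-2.55 -0.43  6.17] 20.07
0.12299999999999998 [0.61163 0.13247 0.12407] [-2.6  -0.4   7.47] 20.42
0.055 [0.60743 0.13249 0.12407] [ 1.56 -0.07  6.54] 20.92
0.05 [0.6024  0.13254 0.12407] [ 1.18 -0.09  6.5 ] 21.42
0.045 [0.5974  0.13259 0.12409] [ 1.18 -0.51  6.48] 21.92
0.04 [0.59242 0.13264 0.12407] [ 1.4  -0.35  6.81] 22.42
```

View pics/w2.png

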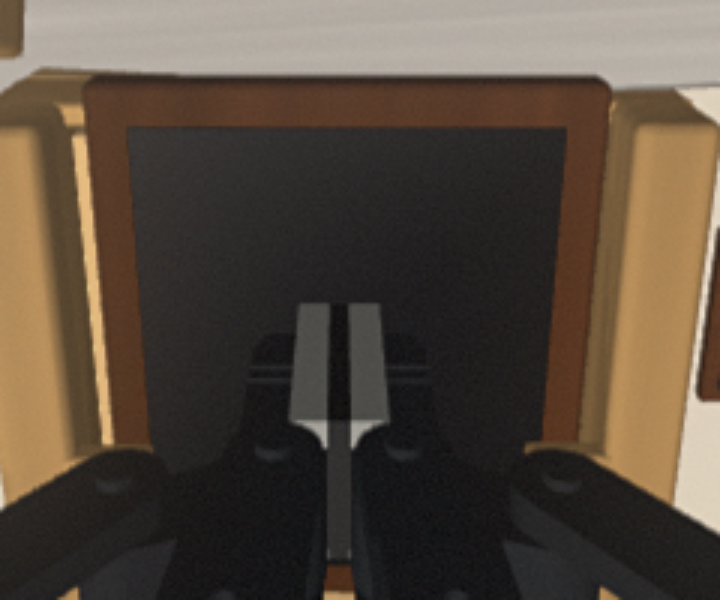

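The picture shows the board's front edge (crop row ~80) out past the lip, straight, with the finger still planted. I'll keep drawing until its middle is past the lip, then lift.

```bash
python3 - <<'E'
from h import *
b=np.load('b.npy');z=.1230
def rep(n):
    f,s=force(10);o=ctrl.get_obs();print(n,o['tcp_pos'].round(5),(f-b).round(2),round(o['clock'],2))
for x in(.028,.016,.010,.004,-.002):
    ctrl.line_to(S(x,-.0005,z),feed=.025);rep(x)
W=ctrl.camera_params('wrist');np.save('w3.npy',W,allow_pickle=True)
im=ctrl.get_image('wrist');cv2.imwrite('pics/w3.png',cv2.resize(im[80:350,180:460],None,fx=2.2,fy=2.2))
E
```

```text
0.028 [0.58041 0.13229 0.12411] [1.34 0.   6.97] 23.18
0.016 [0.56839 0.13241 0.12403] [ 1.17 -0.24  6.92] 23.9
0.01 [0.56232 0.13249 0.12407] [ 0.95 -0.27  7.31] 24.38
0.004 [0.55639 0.13254 0.12452] [ 0.02 -0.37 10.03] 24.85
-0.002 [0.55079 0.13266 0.12467] [ 0.83 -0.65 10.04] 25.32
```

View pics/w3.png

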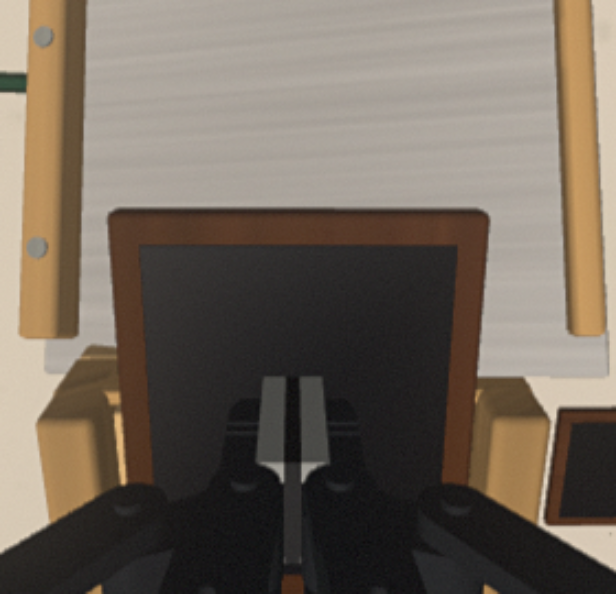

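The board followed the finger exactly: its front edge is in the same image row as before (about 176). Its middle is now about 3 mm past the lip, so I'll draw a little more and lift off.

```bash
python3 - <<'E'
from h import *
b=np.load('b.npy')
def rep(n):
    f,s=force(10);o=ctrl.get_obs();print(n,o['tcp_pos'].round(5),(f-b).round(2),round(o['clock'],2))
for x in(-.008,-.014):
    ctrl.line_to(S(x,-.0005,.1230),feed=.025);rep(x)
ctrl.line_to(S(-.014,-.0005,.16),feed=.1);ctrl.line_to(S(-.03,-.0005,.28),feed=.2);ctrl.pause(1.0)
print(ctrl.get_obs()['clock'])
np.save('w4.npy',ctrl.camera_params('wrist'),allow_pickle=True)
im=ctrl.get_image('wrist');cv2.imwrite('pics/w4.png',im)
E
```

```text
-0.008 [0.54283 0.13268 0.12354] [-3.13 -0.24  7.99] 25.85
-0.014 [0.53741 0.13261 0.12274] [-0.18 -0.27  0.19] 26.32
28.6
```

View pics/w4.png

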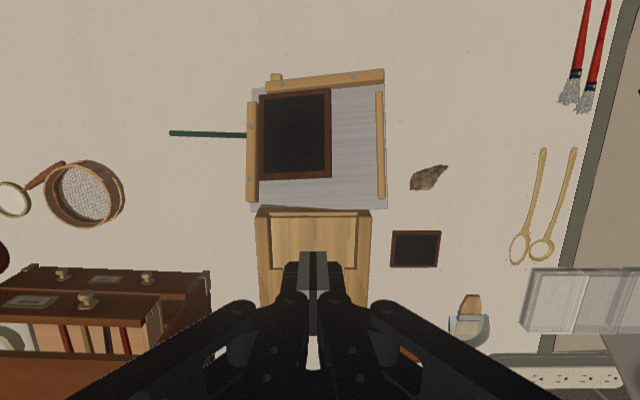

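The board has slid into the lower right corner, spanning about (260,90) to (330,178). I'll take a closer look at the contact gaps.

```bash
python3 - <<'E'
from h import *
ctrl.line_to([.46,.10,.21],feed=.15);ctrl.pause(.3)
np.save('w5.npy',ctrl.camera_params('wrist'),allow_pickle=True)
im=ctrl.get_image('wrist');cv2.imwrite('pics/w5full.png',im)
cv2.imwrite('pics/w5.png',cv2.resize(im[20:260,190:450],None,fx=2.4,fy=2.4,interpolation=cv2.INTER_CUBIC))
E
```

```text
(no output)
```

View pics/w5.png

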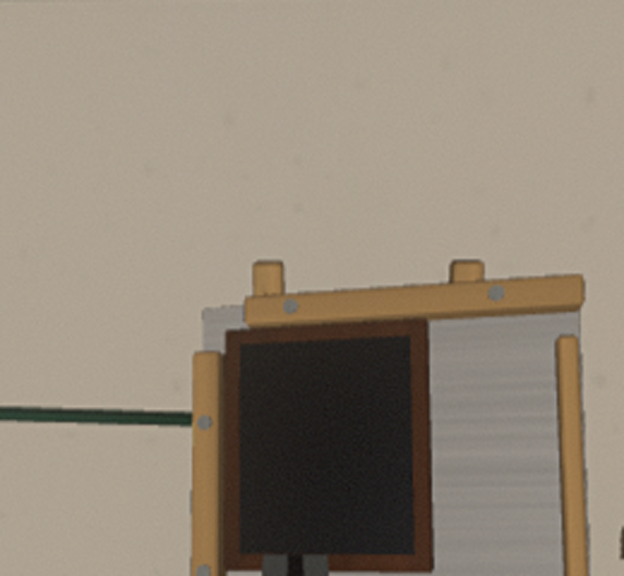

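```bash
python3 - <<'E'
from h import *
W=np.load('w5.npy',allow_pickle=True).item()
s24,s11=np.sin(np.radians([24,11]));x=np.array([np.cos(np.radians(24)),0,s24])
y=np.array([-s24/x[0]*s11,0,s11]);y[1]=np.sqrt(1-y@y);Rz=R.from_euler('z',YAW).as_matrix()
A=Rz@np.c_[x,y,np.cross(x,y)]
px=lambda p:(190+p[0]/2.4,20+p[1]/2.4)
def hit(p,C,h):
    e=W['eye'];d=ray(W,px(p),0)-e;n=A[:,2];t=(n@(C-e)+h)/(n@d);return A.T@(e+t*d-C)
for Cz in(.032,.035,.038):
    C=np.array([.42,.08,Cz])
    for _ in range(20):
        f=np.mean([hit(p,C,.014) for p in((218,352),(217,570))],0)[1]
        g=np.mean([hit(p,C,.014) for p in((247,327),(583,305))],0)[0]
        C=C+A@[g,f,0]; C[2]=Cz
    print('C',C.round(4),'UL',(C+A@[.135,.130,0]).round(4))
    for p in((226,332),(428,320),(225,570),(433,571)): print('  board corner',(hit(p,C,.008)*1e3).round(1))
E
```

```text
C [0.4369 0.0718 0.032 ] UL [0.5504 0.1978 0.1117]
  board corner [0.8 1.2 8. ]
  board corner [ 0.3 85.1  8. ]
  board corner [100.    1.8   8. ]
  board corner [99.  85.4  8. ]
C [0.4364 0.0721 0.035 ] UL [0.5499 0.1981 0.1147]
  board corner [0.8 1.2 8. ]
  board corner [ 0.2 84.3  8. ]
  board corner [99.   1.7  8. ]
  board corner [98.1 84.5  8. ]
C [0.4359 0.0724 0.038 ] UL [0.5494 0.1984 0.1177]
  board corner [0.8 1.1 8. ]
  board corner [ 0.2 83.4  8. ]
  board corner [98.   1.7  8. ]
  board corner [97.1 83.7  8. ]
```

Board corners measured in the slope frame are within about 1 mm (ledge) and 1–2 mm (fence), and square to about 0.01 rad. I'll check it is at rest and hand in.

```bash
python3 - <<'E'
from h import *
ctrl.pause(1)
a=cv2.imread('pics/w5full.png');im=ctrl.get_image('wrist')
d=cv2.absdiff(cv2.GaussianBlur(a,(5,5),0),cv2.GaussianBlur(im,(5,5),0)).max(2)
print('diff',d[130:270,270:380].max(),d.max(),ctrl.get_obs()['clock'])
if d[130:270,270:380].max()<25: ctrl.job_done();print('done')
E
```

```text
diff 24 41 30.8583
the job is handed in; nothing more can be done
done
```

I drew the board out of the shelf and it slid into the lower right corner of the slope. I handed the job in at about 31 s.

**How it went:** The spring plateau measured about 10 N. I dragged the board out by a touch near its middle at about 7 N, rising to 10 N once it was clear of the rails. I lifted off when its middle was about 15 mm past the lip, and no nudge was needed.

**Last checks:**
- **Position:** a close wrist picture puts the board's corners about 0.2–0.8 mm from the ledge and 1–2 mm from the fence. That is within the 3 mm limit, with roughly 0.5–1 mm of pixel uncertainty.
- **Angle:** the board is square to within about 0.01 rad.
- **Flatness:** I did not measure this separately. The corners were computed assuming the board lies flat, and its size came out right to 1–2 mm.
- **At rest:** this check was weak. Comparing two pictures about 1 s apart gave a peak difference of 24 around the board, just under my limit of 25. Elsewhere in the picture it reached 41. I took both as image noise, with no sign of motion.
- **Other things:** the arm never went near the rock, pencil or sieve, and they looked unmoved in the wrist pictures. I did not measure them.

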